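# Stroke-test two label-applicator pistons and reject the one that binds

### The job

Test the two white piston units standing in the black rack by pressing each plunger slowly down: one of them is sound, so push its plunger fully home and leave that unit seated in its socket; the other binds part way, so push it until you clearly feel the resistance climb, stop there without forcing it (20 N on a plunger ruins it), and set that unit upright in the red reject tray. Leave everything else where it is.

Things in the scene. Friction and masses are not known exactly. Their poses are not given: they have to be found in the camera images.
- piston_1: piston unit: upright white barrel with a blue band, 42 mm dia., 75 mm high, 0.25 kg, 20 mm deep in the black rack's first (rack_hole0) socket; steel rod with an orange round thumb plate (30 mm dia., 5 mm thick) out of its top. Origin: centre of the barrel's underside, z up along it. Looks just like the other unit. Grip the barrel anywhere on its bare upper 55 mm.
- piston_2: piston unit: upright white barrel with a blue band, 42 mm dia., 75 mm high, 0.25 kg, 20 mm deep in the black rack's second (rack_hole1) socket; steel rod with an orange round thumb plate (30 mm dia., 5 mm thick) out of its top. Origin: centre of the barrel's underside, z up along it. Looks just like the other unit. Grip the barrel anywhere on its bare upper 55 mm.
- plunger_1 (a joint): stroke of unit 1's plunger, m: 0 = fully out (plate top 108 mm above the barrel's underside), grows as it is pushed down, 0.026 = hard stop, fully home (plate top 82 mm above the underside, plate 2 mm clear of the barrel); home counts above 0.0225. Starts at 0 to 0.004; no return spring, stays where left.
- plunger_2 (a joint): stroke of unit 2's plunger, m: 0 = fully out (plate top 108 mm above the barrel's underside), grows as it is pushed down, 0.026 = hard stop, fully home (plate top 82 mm above the underside, plate 2 mm clear of the barrel); home counts above 0.0225. Starts at 0 to 0.004; no return spring, stays where left.
- plunger_1_top (a point): centre of the top face of unit 1's thumb plate, where to press. A sound plunger slides all the way at a steady 3 to 5 N. The binding one does so at first, but from 0.011 to 0.015 of its stroke on it stiffens by about 2.5 N per mm; let go, it springs back a few mm at most. Just one of the two binds; which one varies.
- plunger_2_top (a point): centre of the top face of unit 2's thumb plate, where to press. A sound plunger slides all the way at a steady 3 to 5 N. The binding one does so at first, but from 0.011 to 0.015 of its stroke on it stiffens by about 2.5 N per mm; let go, it springs back a few mm at most. Just one of the two binds; which one varies.
- rack: fixed black block 75 x 200 x 30 mm (x, y, z), origin at the centre of its underside; two round sockets 44 mm wide and 20 mm deep (floor 10 mm above the table), 110 mm apart along its y axis
- rack_hole0 (a point): centre of the first socket's mouth, on the rack's top face (rack y = -55 mm)
- rack_hole1 (a point): centre of the second socket's mouth (rack y = +55 mm)
- reject_tray: fixed empty red tray 150 x 150 mm, 30 mm high, walls and floor 4 mm thick; origin at the centre of its underside. To the left or the right of the rack
- stock_tray: fixed grey tray of the same size on the rack's other side, holding two rollers; not to be used
- roller_1: aluminium guide roller, 28 mm dia., 100 mm long, lying in the grey tray; a bystander, leave alone
- roller_2: second, identical guide roller, beside roller_1; a bystander, leave alone
- label_roll: yellow roll of labels lying flat, 110 mm dia., 50 mm high; a bystander, leave alone
- wrench: steel wrench lying flat; a bystander, leave alone
- screwdriver: green-handled screwdriver lying flat; a bystander, leave alone
- cleaner: white bottle with blue cap, 56 mm dia., 120 mm high, standing; a bystander, leave alone
- core: empty cardboard core, 60 mm dia., 50 mm high, standing; a bystander, leave alone
Not all that is in view belongs to the job. Leave any purple look-alike of the piston_1 alone.

How it is judged (in metres and radians):
At the end, for the whole second after the job is handed in: One unit upright (0.12 rad), seated in its socket (6 mm aside, 5 mm up), its plunger above 0.0225; the other with its plunger between 0.010 and 0.0205, upright (0.12 rad) and at rest on the red tray's floor, its axis within 60 mm of the tray's centre along each tray axis (((value of joint plunger_1 above 0.0225 m and horizontal distance between piston_1 and rack_hole0 below 0.006 m and z of piston_1 in the frame of rack below 0.015 m and angle between each of piston_1, piston_2's own z axis and vertical below 0.12 rad and value of joint plunger_2 between 0.01 and 0.0205 m and x of piston_2 in the frame of reject_tray between -0.06 and 0.06 m and y of piston_2 in the frame of reject_tray between -0.06 and 0.06 m and z of piston_2 in the frame of reject_tray between 0 and 0.01 m and linear speed of piston_2 below 0.02 m/s) or (value of joint plunger_2 above 0.0225 m and horizontal distance between piston_2 and rack_hole1 below 0.006 m and z of piston_2 in the frame of rack below 0.015 m and angle between each of piston_2, piston_1's own z axis and vertical below 0.12 rad and value of joint plunger_1 between 0.01 and 0.0205 m and x of piston_1 in the frame of reject_tray between -0.06 and 0.06 m and y of piston_1 in the frame of reject_tray between -0.06 and 0.06 m and z of piston_1 in the frame of reject_tray between 0 and 0.01 m and linear speed of piston_1 below 0.02 m/s))); the robot touches nothing.
It fails at once if plunger 1 is pressed with more than 20 N (contact force between plunger_1 and the fingers above 20 N or contact force between plunger_1 and the arm above 20 N).
It fails at once if plunger 2 is pressed with more than 20 N (contact force between plunger_2 and the fingers above 20 N or contact force between plunger_2 and the arm above 20 N).
It fails at once if a bystander is moved by more than 30 mm (distance of any of roller_1, roller_2, label_roll, wrench, screwdriver, cleaner, core from where it was at the start of the episode above 0.03 m).
It also fails if it takes over 53 s, if anything falls off the work surface, if the arm or the gripper's body presses on something with over 40 N, if the wrist force passes 120 N, or if a joint passes its speed limit or range.

### The arm

A 6-joint arm with a two-finger parallel gripper is mounted at the origin on the work surface. World frame = base frame: x ahead of the robot, y to its left, z up, the work surface at z = 0. Lengths are in mm, angles in rad, forces in N, time in s.
With the tool pointing down it reaches from about 350 to 775 mm from the base axis. Payload 7.3 kg.
Tool frame: the origin (TCP) lies between the finger pads; the fingertips stand tcp_to_tips ahead of it and the grasp point (between the pads) lies 5 mm behind it (tcp_to_tips is the distance from the TCP to the fingertips, in mm); z points along the fingers, x is the direction in which the jaws open and shut, and the axes are right-handed (so a half turn about z gives the same grasp; the last joint's range is limited). The gripper opens to 92 mm and grips with 3 to 60 N. Pads are 19 mm wide; open, the fingers measure 130 mm over their backs; the gripper's body (75 mm by 190 mm) begins 47 mm behind the grasp point.
Start: joints at [1.138, 0.342, 1.524, -0, 1.275, -0.146], TCP at [148.499, 503.579, 240.741] pointing down, gripper open.
Joint ranges: [-2.53, 2.53], [-0.77, 2.02], [0.04, 2.7], [-1, 4.14], [0.28, 2.66], [-3.11, 3.11]. Speed limits (rad/s): [2.57, 2.57, 3.14, 3.14, 3.14, 3.14].

### API

Orientations are given as [roll, pitch, yaw] about the fixed x, y, z axes, in that order (R = Rz(yaw) Ry(pitch) Rx(roll)).
In Python, from plant import * gives the robot as it stands.
- The arm moves only by the tool drive_tool, never from a script. Its argument "deltas" is a list of rows, each an object of numbers: "hand": the gripper's target within -1 to 1 (shut at 1, half-way at 0, fully open at -1); "tx", "ty", "tz": the shift along the tool's x, y, z each as a share of 4 cm, from -1 to 1; "wx", "wy", "wz": the turn, a rotation vector about the tool's x, y, z each as a share of 5 degrees, from -1 to 1. In form: [{"hand": .., "tx": .., "ty": .., "tz": .., "wx": .., "wy": .., "wz": ..}, ...]. A call has 1 to 20 rows; each row shifts and turns the commanded pose from where the row before left it, along the tool's axes as they then stand; what a row does not reach is not made up. A row lasts 1/12 s, in which the tool goes at most 41.7 mm and 7.16 degrees, less where a joint would pass 70% of its speed; a pose out of reach is approached as far as the arm can. A call with a number of a shift or a turn outside -1 to 1 is refused whole. A call with a gripper value outside its range is refused whole. The fingers move at their own pace and stop on an object; the grip force is fixed at half the most. Time passes only in rows, so rows that do not move let the fingers close. It gives the time, the measured TCP pose, the force and the opening at its end, in the units of the state.
- get_obs(): the state, without advancing time (a new reading comes with each control period).
- capture(name): name is "side" or "top" or "wrist"; returns the picture (384x512x3 uint8, red, green, blue); there is no depth.
- camera_model(name): a dict with "fx", "fy", "cx", "cy" (pixels), "D" ([k1, k2, p1, p2, k3] as OpenCV has them; the pictures are not rectified), "rvec" (rotation vector, rad) and "tvec" (3), from world to camera coordinates, as OpenCV has them. Camera axes: x right, y down, z forward; pixel columns grow to the right and rows downward; lengths in mm; the calibration is good to about 2 mm. A picture is of the moment at which its call begins: read the wrist's pose just before it. camera_model takes no time and is no camera call; for the wrist camera it gives the pose at the moment of the call.
- close_job(): hands the job in, once; it reports no verdict.
The state is a dict: "time": time; "joint_positions": joint angles; "dq": joint speeds; "tau": joint torques, N m; "tool_pos": TCP position; "tcp_rot": TCP orientation; "contact_force": force on the tool from outside, world axes, zero at the start; "moment": the same for the moment, N m; "grip_width": finger opening in mm.
Only numpy, scipy, OpenCV 4.12 (cv2) and the standard library are available. Lean on these libraries where they do the work, as an engineer would, in place of code of your own. Each camera call takes 0.05 s, during which the arm holds its last target.

## Working session

There is one attempt and no reset: what is moved stays moved. The work goes in short steps, Python scripts to look and compute and a tool call to move; the robot and the scene stay as the last step left them, time stands still between calls to the robot, and variables do not carry over. Pictures are saved under pics/ and viewed, and the job is handed in when it is done.

Besides the shell and the picture viewer there is one more tool, called after "Emit:" as a command line: name --argument value ..., lists and objects as JSON in quotes. drive_tool: Moves the arm, as the interface text tells. Its arguments: {"type":"object","properties":{"deltas":{"type":"array","items":{"type":"object","properties":{"hand":{"type":"number"},"tx":{"type":"number"},"ty":{"type":"number"},"tz":{"type":"number"},"wx":{"type":"number"},"wy":{"type":"number"},"wz":{"type":"number"}}}}},"required":["deltas"]}

```bash
ls; mkdir -p pics; python3 - <<'E'
from plant import *
import cv2
o=get_obs();print(o)
for n in("top","side","wrist"):
    m=camera_model(n);print(n,m)
    im=capture(n);cv2.imwrite(f"pics/{n}0.png",im[:,:,::-1])
E
```

```text
pics
{'time': 0.0, 'joint_positions': array([ 1.13799843e+00,  3.42748334e-01,  1.52500871e+00,  2.86374632e-06,
        1.27541459e+00, -1.45974603e-01]), 'dq': array([ 4.42584339e-04, -1.08106561e-03, -1.47133503e-03, -1.00954588e-03,
       -6.07713242e-05,  7.15338844e-04]), 'tau': array([-8.28740008e-05, -4.31245816e+01, -2.44216669e+01,  7.17364135e-02,
        5.59779222e-02, -1.17519794e-04]), 'tool_pos': array([148.32719158, 503.20795896, 240.03456217]), 'tcp_rot': array([-3.14136027e+00,  1.56178948e-03,  1.28397237e+00]), 'contact_force': array([0.14113895, 0.32345482, 0.14340437]), 'moment': array([0.02015442, 0.0264909 , 0.0044623 ]), 'grip_width': 91.79963278992234}
top {'fx': 477.1914547039208, 'fy': 477.1914547039208, 'cx': 256.0883333524504, 'cy': 192.19920738139507, 'D': array([-0.18325889,  0.        ,  0.        ,  0.        ,  0.        ]), 'rvec': array([ 2.2007484 , -2.19209013,  0.05764326]), 'tvec': array([-1.16175681e+00,  5.81159345e+02,  1.30877596e+03])}
side {'fx': 408.46343589324124, 'fy': 408.46343589324124, 'cx': 251.64515907067974, 'cy': 192.00613712281842, 'D': array([-0.0118903,  0.       ,  0.       ,  0.       ,  0.       ]), 'rvec': array([ 2.13656378, -0.41776523,  0.20362624]), 'tvec': array([-540.42158565,  215.58962787,  841.66281996])}
wrist {'fx': 273.46509388083444, 'fy': 273.46509388083444, 'cx': 259.1941631562986, 'cy': 191.27592780593307, 'D': array([0.02124388, 0.        , 0.        , 0.        , 0.        ]), 'rvec': array([-2.3073855 , -1.72621238, -0.26565427]), 'tvec': array([-523.93937922,  -37.69857949,  391.82618625])}
```

View pics/top0.png

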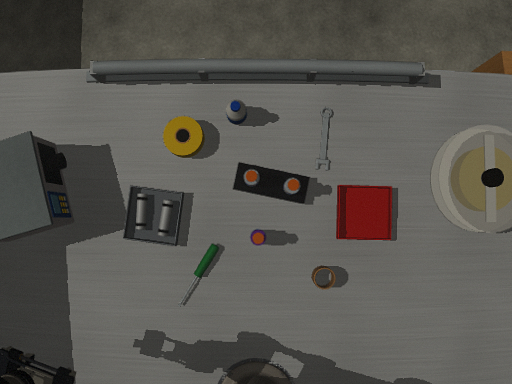

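View pics/side0.png

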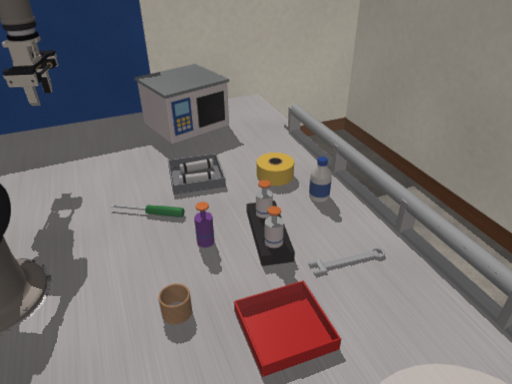

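View pics/wrist0.png

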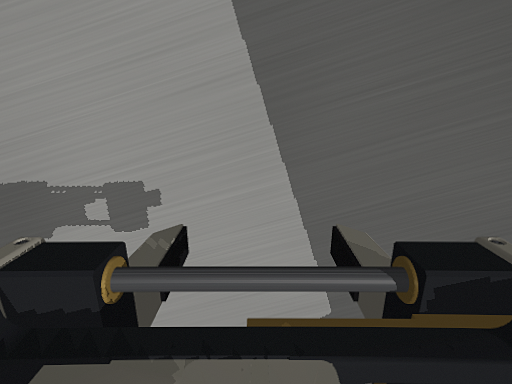

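Top view: the rack holds two white units with orange plates at about (251,177) and (293,185). The purple look-alike is at (258,238), the red tray at (364,212), and the grey tray with the rollers at (155,215).

Things that could be taken for a unit: rack units (251,177) and (293,185), purple decoy (258,238), white/blue-capped bottle (236,110), and core (323,277). I'm choosing the two in the rack.

```bash
cat > h.py <<'E'
import numpy as np, cv2
from plant import *
def cam(n):
    m=camera_model(n);K=np.array([[m['fx'],0,m['cx']],[0,m['fy'],m['cy']],[0,0,1]])
    R=cv2.Rodrigues(m['rvec'])[0];return K,m['D'],R,m['tvec'],m['rvec']
def ray(c,uv):
    K,D,R,t,_=c
    p=cv2.undistortPoints(np.array([[uv]],float),K,D)[0,0]
    return -R.T@t, R.T@np.array([p[0],p[1],1])
def onz(c,uv,z):
    o,d=ray(c,uv);return o+d*(z-o[2])/d[2]
def tri(c1,u1,c2,u2):
    o1,d1=ray(c1,u1);o2,d2=ray(c2,u2)
    s=np.linalg.lstsq(np.c_[d1,-d2],o2-o1,rcond=None)[0]
    a=o1+s[0]*d1;b=o2+s[1]*d2;return (a+b)/2,np.linalg.norm(a-b)
def blobs(im,lo,hi,amin=20):
    hsv=cv2.cvtColor(im,cv2.COLOR_RGB2HSV);m=cv2.inRange(hsv,lo,hi)
    n,l,s,c=cv2.connectedComponentsWithStats(m)
    return m,[(c[i].round(2),s[i]) for i in range(1,n) if s[i][4]>=amin]
E
python3 - <<'E'
from h import *
import plant
print([x for x in dir(plant) if 'tip' in x.lower() or 'tcp' in x.lower()])
T=cam("top");S=cam("side")
ti=cv2.imread("pics/top0.png")[:,:,::-1];si=cv2.imread("pics/side0.png")[:,:,::-1]
for n,im in(("top",ti),("side",si)):
    print(n,"orange");[print(b) for b in blobs(im,(3,170,120),(14,255,255),25)[1]]
    print(n,"red");[print(b) for b in blobs(im,(0,180,60),(2,255,255),200)[1]]
hs=cv2.cvtColor(ti,cv2.COLOR_RGB2HSV);print(hs[177,251],hs[185,293],hs[212,364],hs[238,258])
m=cv2.inRange(hs,(0,150,60),(2,255,255))
r=cv2.minAreaRect(cv2.findNonZero(m));print('tray',r)
cv2.imwrite("pics/crop0.png",cv2.resize(ti[150:260,220:400,::-1],None,fx=4,fy=4,interpolation=cv2.INTER_CUBIC))
E
```

```text
['tcp_to_tips']
top orange
(array([250.64, 175.55]), array([246, 171,  10,  10,  85], dtype=int32))
(array([292.69, 184.41]), array([288, 180,  10,  10,  86], dtype=int32))
(array([257.65, 237.65]), array([253, 233,  10,  10,  83], dtype=int32))
top red
(array([364.54, 212.2 ]), array([ 337,  185,   55,   55, 2736], dtype=int32))
side orange
(array([264.13, 183.07]), array([259, 180,  11,   7,  61], dtype=int32))
(array([201.84, 205.79]), array([197, 203,  11,   7,  58], dtype=int32))
(array([273.89, 210.1 ]), array([269, 206,  11,   8,  70], dtype=int32))
side red
(array([290.99, 335.85]), array([ 245,  295,   95,   81, 4494], dtype=int32))
[ 11 214 132] [ 11 221 129] [  1 223 113] [ 11 212 131]
tray ((363.9099426269531, 212.19293212890625), (54.837345123291016, 53.886409759521484), 1.3971810340881348)
```

View pics/crop0.png

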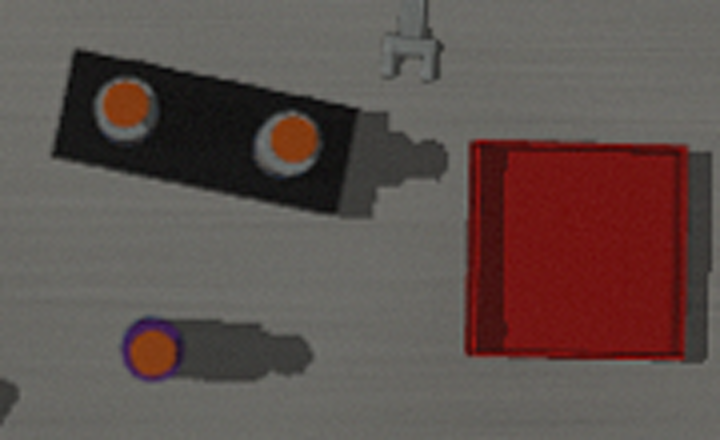

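The crop confirms it: two white barrels with orange plates in the black rack, and the purple unit standing alone below it.

```bash
python3 - <<'E'
from h import *
print("tips",tcp_to_tips)
T=cam("top");S=cam("side")
for n,a,b in(("L",(250.64,175.55),(264.13,183.07)),("R",(292.69,184.41),(273.89,210.1)),("purple",(257.65,237.65),(201.84,205.79))):
    print(n,tri(T,a,S,b), onz(T,a,116))
ti=cv2.imread("pics/top0.png")[:,:,::-1]
hs=cv2.cvtColor(ti,cv2.COLOR_RGB2HSV);m=cv2.inRange(hs,(0,150,40),(2,255,255))
r=cv2.minAreaRect(cv2.findNonZero(m))
P=[onz(T,p,30)[:2] for p in cv2.boxPoints(r)];P=np.array(P);print(P,P.mean(0))
print("tray edges",np.linalg.norm(P-np.roll(P,1,0),axis=1))
# bottle, core, wrench approx
for n,p,z in(("bottle",(236,105),120),("wrench",(325,140),5),("core",(323,275),50)):print(n,onz(T,p,z))
# rack: dark
g=ti[140:215,215:320].max(2);m=(g<45).astype(np.uint8);n,l,s,c=cv2.connectedComponentsWithStats(m)
i=1+s[1:,4].argmax();r=cv2.minAreaRect(cv2.findNonZero((l==i).astype(np.uint8)))
B=np.array([onz(T,p+np.array([215,140]),30)[:2] for p in cv2.boxPoints(r)]);print(B,B.mean(0),np.linalg.norm(B-np.roll(B,1,0),axis=1))
E
```

```text
tips 14.0
L (array([620.14953681,  15.02168039, 113.22926187]), np.float64(2.5055728160556527)) [618.73321998  15.43026014 116.        ]
R (array([597.29507516, -93.03671213, 114.06759144]), np.float64(1.641365256055601)) [596.39727676 -92.58403635 116.        ]
purple (array([460.24757189,  -3.46589089, 103.8813357 ]), np.float64(1.9720775818989378)) [459.82765004  -3.15938206 116.        ]
[[ 453.97031907 -218.50822852]
 [ 602.3043612  -222.4844972 ]
 [ 599.40441203 -377.60502214]
 [ 449.56934768 -372.95184257]] [ 526.31210999 -297.88739761]
tray edges [154.5063056  148.38732684 155.14762957 149.90729999]
bottle [802.05962697  54.27393632 120.        ]
wrench [ 730.23635387 -193.18012441    5.        ]
core [ 356.10003309 -180.46181745   50.        ]
[[ 590.76204713   64.98555021]
 [ 664.80977687   49.82865172]
 [ 624.14785411 -145.48685159]
 [ 550.23021135 -129.65426682]] [607.48747237 -40.08172912] [198.8152109   75.58305267 199.50322754  75.59423689]
```

Emit:
drive_tool --deltas '[{"hand":1,"tx":-0.42,"ty":0.74},{"hand":1,"tx":-0.42,"ty":0.74},{"hand":1,"tx":-0.42,"ty":0.74},{"hand":1,"tx":-0.42,"ty":0.74},{"hand":1,"tx":-0.42,"ty":0.74},{"hand":1,"tx":-0.42,"ty":0.74},{"hand":1,"tx":-0.42,"ty":0.74},{"hand":1,"tx":-0.42,"ty":0.74},{"hand":1,"tx":-0.42,"ty":0.74},{"hand":1,"tx":-0.42,"ty":0.74},{"hand":1,"tx":-0.42,"ty":0.74},{"hand":1,"tx":-0.42,"ty":0.74},{"hand":1,"tx":-0.42,"ty":0.74},{"hand":1,"tx":-0.42,"ty":0.74},{"hand":1,"tx":-0.42,"ty":0.74},{"hand":1,"tx":-0.42,"ty":0.74},{"hand":1,"tx":-0.42,"ty":0.74},{"hand":1,"tx":-0.42,"ty":0.74},{"hand":1,"tx":-0.42,"ty":0.74},{"hand":1,"tx":-0.42,"ty":0.74}]'

```text
invalid input
```

```bash
cat >> h.py <<'E'
from scipy.spatial.transform import Rotation as Ro
def go(x,y,z):
    o=get_obs();R=Ro.from_euler('xyz',o['tcp_rot']).as_matrix()
    print('t',o['time'],o['tool_pos'].round(2),'rot',o['tcp_rot'].round(4),'F',o['contact_force'].round(2),'w',round(o['grip_width'],1))
    print('tool delta/40:',(R.T@(np.array([x,y,z])-o['tool_pos'])/40).round(3))
E
python3 - <<'E'
from h import *
go(619.5,15.2,140)
im=capture("wrist");cv2.imwrite("pics/w1.png",im[:,:,::-1])
E
```

```text
t 0.15 [148.39 503.3  240.22] rot [-3.1414e+00  1.1000e-03  1.2840e+00] F [0.29 0.62 0.51] w 91.3
tool delta/40: [-8.369 14.749  2.513]
```

View pics/w1.png

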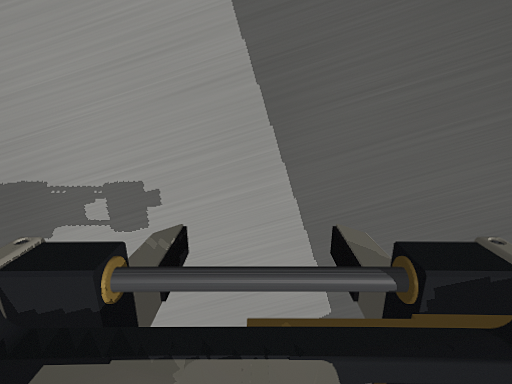

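The move was refused, so I'll try giving every key in each row.

Emit:
drive_tool --deltas '[{"hand":1,"tx":-0.42,"ty":0.74,"tz":0,"wx":0,"wy":0,"wz":0},{"hand":1,"tx":-0.42,"ty":0.74,"tz":0,"wx":0,"wy":0,"wz":0}]'

```text
time: 0.37
tool_pos: [195.3, 454.5, 240.3]
tcp_rot: [-3.141, 0.0, 1.287]
contact_force: [0.5, -0.5, -0.5]
grip_width: 82.8
```

Emit:
drive_tool --deltas '[{"hand":1,"tx":-0.42,"ty":0.74,"tz":0.1,"wx":0,"wy":0,"wz":0},{"hand":1,"tx":-0.42,"ty":0.74,"tz":0.1,"wx":0,"wy":0,"wz":0},{"hand":1,"tx":-0.42,"ty":0.74,"tz":0.1,"wx":0,"wy":0,"wz":0},{"hand":1,"tx":-0.42,"ty":0.74,"tz":0.1,"wx":0,"wy":0,"wz":0},{"hand":1,"tx":-0.42,"ty":0.74,"tz":0.1,"wx":0,"wy":0,"wz":0},{"hand":1,"tx":-0.42,"ty":0.74,"tz":0.1,"wx":0,"wy":0,"wz":0},{"hand":1,"tx":-0.42,"ty":0.74,"tz":0.1,"wx":0,"wy":0,"wz":0},{"hand":1,"tx":-0.42,"ty":0.74,"tz":0.1,"wx":0,"wy":0,"wz":0},{"hand":1,"tx":-0.42,"ty":0.74,"tz":0.1,"wx":0,"wy":0,"wz":0},{"hand":1,"tx":-0.42,"ty":0.74,"tz":0.1,"wx":0,"wy":0,"wz":0},{"hand":1,"tx":-0.42,"ty":0.74,"tz":0.1,"wx":0,"wy":0,"wz":0},{"hand":1,"tx":-0.42,"ty":0.74,"tz":0.1,"wx":0,"wy":0,"wz":0},{"hand":1,"tx":-0.42,"ty":0.74,"tz":0.1,"wx":0,"wy":0,"wz":0},{"hand":1,"tx":-0.42,"ty":0.74,"tz":0.1,"wx":0,"wy":0,"wz":0},{"hand":1,"tx":-0.42,"ty":0.74,"tz":0.1,"wx":0,"wy":0,"wz":0},{"hand":1,"tx":-0.42,"ty":0.74,"tz":0.1,"wx":0,"wy":0,"wz":0},{"hand":1,"tx":-0.3,"ty":0.5,"tz":0.1,"wx":0,"wy":0,"wz":0},{"hand":1,"tx":-0.1,"ty":0.2,"tz":0.1,"wx":0,"wy":0,"wz":0}]'

```text
time: 1.87
tool_pos: [598.2, 36.6, 168.0]
tcp_rot: [3.141, 0.0, 1.281]
contact_force: [0.0, 0.3, -0.5]
grip_width: 0.2
```

```bash
python3 - <<'E'
from h import *
go(619.5,15.2,140)
im=capture("wrist");cv2.imwrite("pics/w2.png",im[:,:,::-1])
E
```

```text
t 1.8667 [598.16  36.59 167.95] rot [3.1408e+00 5.0000e-04 1.2813e+00] F [ 0.02  0.27 -0.49] w 0.2
tool delta/40: [-0.36   0.663  0.7  ]
```

View pics/w2.png

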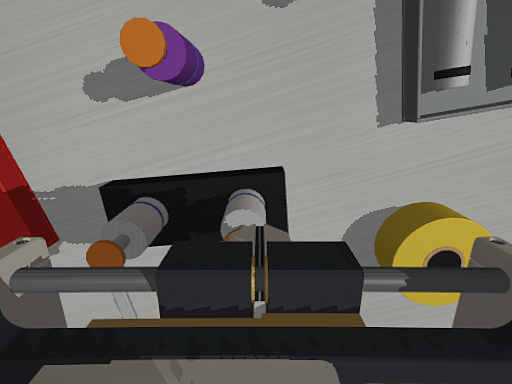

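Wrist view: the right unit's plate is at (105,256), and the left unit's plate is at about (240,230), just behind the closed tips.

Emit:
drive_tool --deltas '[{"hand":1,"tx":-0.18,"ty":0.33,"tz":0.2,"wx":0,"wy":0,"wz":0},{"hand":1,"tx":-0.18,"ty":0.33,"tz":0.2,"wx":0,"wy":0,"wz":0},{"hand":1,"tx":0,"ty":0,"tz":0.3,"wx":0,"wy":0,"wz":0},{"hand":1,"tx":0,"ty":0,"tz":0,"wx":0,"wy":0,"wz":0}]'

```text
time: 2.25
tool_pos: [615.8, 19.1, 138.3]
tcp_rot: [-3.137, 0.0, 1.284]
contact_force: [-1.6, 0.4, -0.3]
grip_width: 0.1
```

```bash
python3 - <<'E'
from h import *
go(619.5,15.2,130)
for n in("wrist","side"):
    im=capture(n)
    if n=="side": im=cv2.resize(im[120:280,180:360],None,fx=4,fy=4,interpolation=cv2.INTER_CUBIC)
    if n=="wrist":
        W=cam("wrist");print([ (b[0],b[1],onz(W,b[0],116).round(1)) for b in blobs(im,(3,170,100),(14,255,255),60)[1]])
    cv2.imwrite(f"pics/{n}3.png",im[:,:,::-1])
E
```

```text
t 2.25 [615.82  19.06 138.34] rot [-3.1367e+00  5.0000e-04  1.2840e+00] F [-1.64  0.39 -0.29] w 0.1
tool delta/40: [-0.066  0.117  0.208]
[(array([141.46,   6.61]), array([116,   0,  50,  17, 626], dtype=int32), array([472.7,  -3. , 116. ])), (array([250.7 , 223.42]), array([236, 220,  29,  11, 121], dtype=int32), array([607.3,  15.8, 116. ])), (array([ 92.19, 251.06]), array([  71,  234,   44,   33, 1202], dtype=int32), array([596.2, -94. , 116. ]))]
```

View pics/side3.png

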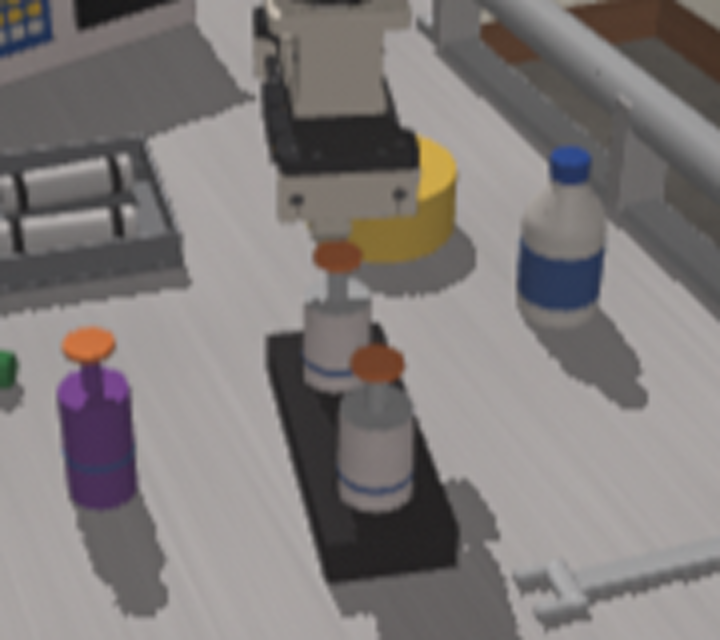

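The side crop shows the closed tips just above the left unit's plate, with both orange plates on white barrels. The right plate cross-checks to about 1.5 mm. I'll centre and go down slowly.

Emit:
drive_tool --deltas '[{"hand":1,"tx":-0.07,"ty":0.12,"tz":0.1,"wx":0,"wy":0,"wz":0},{"hand":1,"tx":0,"ty":0,"tz":0.025,"wx":0,"wy":0,"wz":0},{"hand":1,"tx":0,"ty":0,"tz":0.025,"wx":0,"wy":0,"wz":0},{"hand":1,"tx":0,"ty":0,"tz":0.025,"wx":0,"wy":0,"wz":0},{"hand":1,"tx":0,"ty":0,"tz":0.025,"wx":0,"wy":0,"wz":0},{"hand":1,"tx":0,"ty":0,"tz":0.025,"wx":0,"wy":0,"wz":0}]'

```text
time: 2.85
tool_pos: [621.4, 14.3, 131.8]
tcp_rot: [3.141, -0.0, 1.284]
contact_force: [0.6, -0.1, 0.3]
grip_width: 0.3
```

Emit:
drive_tool --deltas '[{"hand":1,"tx":0,"ty":0,"tz":0.025,"wx":0,"wy":0,"wz":0},{"hand":1,"tx":0,"ty":0,"tz":0.025,"wx":0,"wy":0,"wz":0}]'

```text
time: 3.02
tool_pos: [621.5, 14.3, 130.1]
tcp_rot: [3.141, -0.0, 1.284]
contact_force: [-1.4, 0.5, 4.0]
grip_width: 0.6
```

Emit:
drive_tool --deltas '[{"hand":1,"tx":0,"ty":0,"tz":0.025,"wx":0,"wy":0,"wz":0},{"hand":1,"tx":0,"ty":0,"tz":0.025,"wx":0,"wy":0,"wz":0}]'

```text
time: 3.18
tool_pos: [621.5, 14.2, 128.1]
tcp_rot: [3.141, -0.0, 1.284]
contact_force: [-1.1, 1.0, 3.5]
grip_width: 0.0
```

Contact was at about TCP z 131 with 4 N, so the stroke is about 132 − z. Going on with force checks.

Emit:
drive_tool --deltas '[{"hand":1,"tx":0,"ty":0,"tz":0.025,"wx":0,"wy":0,"wz":0},{"hand":1,"tx":0,"ty":0,"tz":0.025,"wx":0,"wy":0,"wz":0},{"hand":1,"tx":0,"ty":0,"tz":0.025,"wx":0,"wy":0,"wz":0},{"hand":1,"tx":0,"ty":0,"tz":0.025,"wx":0,"wy":0,"wz":0},{"hand":1,"tx":0,"ty":0,"tz":0.025,"wx":0,"wy":0,"wz":0},{"hand":1,"tx":0,"ty":0,"tz":0.025,"wx":0,"wy":0,"wz":0}]'

```text
time: 3.68
tool_pos: [621.4, 14.2, 121.6]
tcp_rot: [3.142, -0.0, 1.284]
contact_force: [-1.0, 0.0, 3.5]
grip_width: 0.3
```

Emit:
drive_tool --deltas '[{"hand":1,"tx":0,"ty":0,"tz":0.025,"wx":0,"wy":0,"wz":0},{"hand":1,"tx":0,"ty":0,"tz":0.025,"wx":0,"wy":0,"wz":0}]'

```text
time: 3.85
tool_pos: [621.4, 14.2, 119.6]
tcp_rot: [3.142, -0.0, 1.284]
contact_force: [-1.2, 0.4, 4.7]
grip_width: 0.3
```

Stroke is about 12.4 with 4.7 N. Smaller steps now.

Emit:
drive_tool --deltas '[{"hand":1,"tx":0,"ty":0,"tz":0.025,"wx":0,"wy":0,"wz":0},{"hand":1,"tx":0,"ty":0,"tz":0,"wx":0,"wy":0,"wz":0}]'

```text
time: 4.02
tool_pos: [621.4, 14.2, 118.5]
tcp_rot: [-3.142, -0.0, 1.284]
contact_force: [-0.5, 0.4, 2.7]
grip_width: 0.1
```

Emit:
drive_tool --deltas '[{"hand":1,"tx":0,"ty":0,"tz":0.025,"wx":0,"wy":0,"wz":0},{"hand":1,"tx":0,"ty":0,"tz":0.025,"wx":0,"wy":0,"wz":0}]'

```text
time: 4.18
tool_pos: [621.6, 14.2, 117.2]
tcp_rot: [3.141, -0.0, 1.284]
contact_force: [-1.9, 0.1, 8.4]
grip_width: 0.4
```

The force has climbed to 8.4 N. One more millimetre to confirm.

Emit:
drive_tool --deltas '[{"hand":1,"tx":0,"ty":0,"tz":0.025,"wx":0,"wy":0,"wz":0},{"hand":1,"tx":0,"ty":0,"tz":0,"wx":0,"wy":0,"wz":0}]'

```text
time: 4.35
tool_pos: [621.6, 14.2, 116.4]
tcp_rot: [3.141, -0.0, 1.284]
contact_force: [-2.0, 0.5, 7.7]
grip_width: 0.5
```

Emit:
drive_tool --deltas '[{"hand":1,"tx":0,"ty":0,"tz":0.02,"wx":0,"wy":0,"wz":0},{"hand":1,"tx":0,"ty":0,"tz":0,"wx":0,"wy":0,"wz":0}]'

```text
time: 4.52
tool_pos: [621.7, 14.2, 116.0]
tcp_rot: [3.14, -0.0, 1.284]
contact_force: [-2.6, 1.0, 9.7]
grip_width: 0.5
```

The left unit binds: 4 N rose to 9.7 N at about 16 mm stroke. I'll stop there, lift, and go to the right unit.

Emit:
drive_tool --deltas '[{"hand":1,"tx":0,"ty":0,"tz":-0.1,"wx":0,"wy":0,"wz":0},{"hand":1,"tx":0,"ty":0,"tz":-0.3,"wx":0,"wy":0,"wz":0},{"hand":1,"tx":0,"ty":0,"tz":-0.35,"wx":0,"wy":0,"wz":0},{"hand":1,"tx":-0.5,"ty":0.03,"tz":0,"wx":0,"wy":0,"wz":0},{"hand":1,"tx":-0.6,"ty":0.04,"tz":0,"wx":0,"wy":0,"wz":0},{"hand":1,"tx":-0.6,"ty":0.04,"tz":0,"wx":0,"wy":0,"wz":0},{"hand":1,"tx":-0.6,"ty":0.04,"tz":0,"wx":0,"wy":0,"wz":0},{"hand":1,"tx":-0.44,"ty":0.02,"tz":0,"wx":0,"wy":0,"wz":0},{"hand":1,"tx":0,"ty":0,"tz":0,"wx":0,"wy":0,"wz":0}]'

```text
time: 5.27
tool_pos: [596.0, -96.1, 144.3]
tcp_rot: [-3.141, 0.001, 1.281]
contact_force: [0.4, 0.3, -0.2]
grip_width: 0.5
```

```bash
python3 - <<'E'
from h import *
go(597,-93,133.5)
E
```

```text
t 5.2667 [595.97 -96.07 144.28] rot [-3.1405e+00  1.1000e-03  1.2808e+00] F [ 0.45  0.27 -0.24] w 0.5
tool delta/40: [0.081 0.003 0.269]
```

Emit:
drive_tool --deltas '[{"hand":1,"tx":0.07,"ty":0,"tz":0.25,"wx":0,"wy":0,"wz":0},{"hand":1,"tx":0,"ty":0,"tz":0.025,"wx":0,"wy":0,"wz":0},{"hand":1,"tx":0,"ty":0,"tz":0.025,"wx":0,"wy":0,"wz":0},{"hand":1,"tx":0,"ty":0,"tz":0.025,"wx":0,"wy":0,"wz":0},{"hand":1,"tx":0,"ty":0,"tz":0.025,"wx":0,"wy":0,"wz":0},{"hand":1,"tx":0,"ty":0,"tz":0.025,"wx":0,"wy":0,"wz":0},{"hand":1,"tx":0,"ty":0,"tz":0.025,"wx":0,"wy":0,"wz":0}]'

```text
time: 5.85
tool_pos: [597.9, -89.6, 129.1]
tcp_rot: [3.141, -0.0, 1.285]
contact_force: [-1.0, 1.3, 4.1]
grip_width: 0.6
```

Emit:
drive_tool --deltas '[{"hand":1,"tx":0,"ty":0,"tz":0.025,"wx":0,"wy":0,"wz":0},{"hand":1,"tx":0,"ty":0,"tz":0.025,"wx":0,"wy":0,"wz":0},{"hand":1,"tx":0,"ty":0,"tz":0.025,"wx":0,"wy":0,"wz":0},{"hand":1,"tx":0,"ty":0,"tz":0.025,"wx":0,"wy":0,"wz":0},{"hand":1,"tx":0,"ty":0,"tz":0.025,"wx":0,"wy":0,"wz":0},{"hand":1,"tx":0,"ty":0,"tz":0.025,"wx":0,"wy":0,"wz":0}]'

```text
time: 6.35
tool_pos: [597.7, -90.1, 122.8]
tcp_rot: [3.141, -0.0, 1.284]
contact_force: [-0.1, 1.5, 4.8]
grip_width: 0.1
```

Emit:
drive_tool --deltas '[{"hand":1,"tx":0,"ty":0,"tz":0.025,"wx":0,"wy":0,"wz":0},{"hand":1,"tx":0,"ty":0,"tz":0.025,"wx":0,"wy":0,"wz":0},{"hand":1,"tx":0,"ty":0,"tz":0.025,"wx":0,"wy":0,"wz":0},{"hand":1,"tx":0,"ty":0,"tz":0.025,"wx":0,"wy":0,"wz":0}]'

```text
time: 6.68
tool_pos: [597.7, -90.1, 118.8]
tcp_rot: [3.142, -0.0, 1.284]
contact_force: [-0.1, 1.4, 3.8]
grip_width: 0.6
```

Emit:
drive_tool --deltas '[{"hand":1,"tx":0,"ty":0,"tz":0.025,"wx":0,"wy":0,"wz":0},{"hand":1,"tx":0,"ty":0,"tz":0.025,"wx":0,"wy":0,"wz":0},{"hand":1,"tx":0,"ty":0,"tz":0.025,"wx":0,"wy":0,"wz":0}]'

```text
time: 6.93
tool_pos: [597.7, -90.1, 115.8]
tcp_rot: [3.142, -0.0, 1.284]
contact_force: [-1.2, 2.9, 3.6]
grip_width: 0.5
```

Stroke is about 16 at a steady 3.6 N. It looks sound, so I'll continue with checks.

Emit:
drive_tool --deltas '[{"hand":1,"tx":0,"ty":0,"tz":0.025,"wx":0,"wy":0,"wz":0},{"hand":1,"tx":0,"ty":0,"tz":0.025,"wx":0,"wy":0,"wz":0}]'

```text
time: 7.1
tool_pos: [597.7, -90.1, 113.8]
tcp_rot: [3.142, -0.0, 1.284]
contact_force: [-0.6, 1.5, 3.4]
grip_width: 0.5
```

Emit:
drive_tool --deltas '[{"hand":1,"tx":0,"ty":0,"tz":0.025,"wx":0,"wy":0,"wz":0},{"hand":1,"tx":0,"ty":0,"tz":0.025,"wx":0,"wy":0,"wz":0}]'

```text
time: 7.27
tool_pos: [597.7, -90.1, 111.8]
tcp_rot: [-3.142, -0.0, 1.284]
contact_force: [-1.5, 1.2, 4.0]
grip_width: 0.5
```

Emit:
drive_tool --deltas '[{"hand":1,"tx":0,"ty":0,"tz":0.025,"wx":0,"wy":0,"wz":0},{"hand":1,"tx":0,"ty":0,"tz":0.025,"wx":0,"wy":0,"wz":0},{"hand":1,"tx":0,"ty":0,"tz":0.02,"wx":0,"wy":0,"wz":0},{"hand":1,"tx":0,"ty":0,"tz":0,"wx":0,"wy":0,"wz":0}]'

```text
time: 7.6
tool_pos: [597.6, -90.1, 108.8]
tcp_rot: [-3.141, -0.0, 1.284]
contact_force: [-0.8, 0.3, 3.1]
grip_width: 0.7
```

Emit:
drive_tool --deltas '[{"hand":1,"tx":0,"ty":0,"tz":0.015,"wx":0,"wy":0,"wz":0},{"hand":1,"tx":0,"ty":0,"tz":0,"wx":0,"wy":0,"wz":0}]'

```text
time: 7.77
tool_pos: [597.6, -90.1, 108.4]
tcp_rot: [-3.141, -0.0, 1.284]
contact_force: [-0.4, 1.5, 2.7]
grip_width: 0.3
```

Emit:
drive_tool --deltas '[{"hand":1,"tx":0,"ty":0,"tz":0.01,"wx":0,"wy":0,"wz":0},{"hand":1,"tx":0,"ty":0,"tz":0,"wx":0,"wy":0,"wz":0}]'

```text
time: 7.93
tool_pos: [597.7, -90.1, 108.1]
tcp_rot: [-3.142, -0.0, 1.284]
contact_force: [-0.2, 1.5, 4.3]
grip_width: 0.4
```

Emit:
drive_tool --deltas '[{"hand":1,"tx":0,"ty":0,"tz":0.02,"wx":0,"wy":0,"wz":0},{"hand":1,"tx":0,"ty":0,"tz":0,"wx":0,"wy":0,"wz":0}]'

```text
time: 8.1
tool_pos: [597.6, -90.1, 107.2]
tcp_rot: [-3.141, -0.0, 1.284]
contact_force: [-1.2, 1.5, 3.3]
grip_width: 0.3
```

Emit:
drive_tool --deltas '[{"hand":1,"tx":0,"ty":0,"tz":0.01,"wx":0,"wy":0,"wz":0},{"hand":1,"tx":0,"ty":0,"tz":0,"wx":0,"wy":0,"wz":0}]'

```text
time: 8.27
tool_pos: [597.7, -90.1, 106.8]
tcp_rot: [-3.142, -0.0, 1.284]
contact_force: [-1.3, 1.6, 3.4]
grip_width: 0.0
```

Emit:
drive_tool --deltas '[{"hand":1,"tx":0,"ty":0,"tz":0.01,"wx":0,"wy":0,"wz":0},{"hand":1,"tx":0,"ty":0,"tz":0,"wx":0,"wy":0,"wz":0}]'

```text
time: 8.43
tool_pos: [597.7, -90.1, 106.6]
tcp_rot: [3.141, -0.0, 1.284]
contact_force: [-0.1, 1.1, 4.5]
grip_width: 0.3
```

Emit:
drive_tool --deltas '[{"hand":1,"tx":0,"ty":0,"tz":0.01,"wx":0,"wy":0,"wz":0},{"hand":1,"tx":0,"ty":0,"tz":0,"wx":0,"wy":0,"wz":0}]'

```text
time: 8.6
tool_pos: [597.9, -90.0, 106.5]
tcp_rot: [3.141, -0.0, 1.284]
contact_force: [-1.7, 1.9, 6.1]
grip_width: 0.6
```

That is the hard stop (6.1 N at z 106.5), so the right unit is home. Retracting, opening, and returning over the left unit.

Emit:
drive_tool --deltas '[{"hand":1,"tx":0,"ty":0,"tz":-0.2,"wx":0,"wy":0,"wz":0},{"hand":1,"tx":0,"ty":0,"tz":-0.5,"wx":0,"wy":0,"wz":0},{"hand":-1,"tx":0,"ty":0,"tz":-0.6,"wx":0,"wy":0,"wz":0},{"hand":-1,"tx":0.3,"ty":-0.02,"tz":-0.4,"wx":0,"wy":0,"wz":0},{"hand":-1,"tx":0.6,"ty":-0.05,"tz":0,"wx":0,"wy":0,"wz":0},{"hand":-1,"tx":0.6,"ty":-0.05,"tz":0,"wx":0,"wy":0,"wz":0},{"hand":-1,"tx":0.6,"ty":-0.05,"tz":0,"wx":0,"wy":0,"wz":0},{"hand":-1,"tx":0.6,"ty":-0.05,"tz":0,"wx":0,"wy":0,"wz":0},{"hand":-1,"tx":0,"ty":0,"tz":0,"wx":0,"wy":0,"wz":0},{"hand":-1,"tx":0,"ty":0,"tz":0,"wx":0,"wy":0,"wz":0}]'

```text
time: 9.43
tool_pos: [619.8, 16.7, 173.9]
tcp_rot: [-3.141, 0.001, 1.286]
contact_force: [-0.3, -0.2, 0.2]
grip_width: 49.0
```

```bash
python3 - <<'E'
from h import *
go(619.8,15.2,69)
for n in("wrist","side"):
    im=capture(n)
    if n=="wrist":
        W=cam("wrist")
        for b in blobs(im,(3,170,90),(14,255,255),60)[1]: print(b[0],b[1],onz(W,b[0],103).round(1),onz(W,b[0],92).round(1))
    else: 
        print(blobs(im,(3,170,100),(14,255,255),25)[1])
        im=cv2.resize(im[120:280,180:360],None,fx=4,fy=4,interpolation=cv2.INTER_CUBIC)
    cv2.imwrite(f"pics/{n}4.png",im[:,:,::-1])
E
```

```text
t 9.4333 [619.79  16.71 173.93] rot [-3.1414e+00  6.0000e-04  1.2862e+00] F [-0.28 -0.18  0.22] w 49.0
tool delta/40: [-0.035  0.011  2.623]
[163.24  10.13] [139   0  46  25 889] [464.4  -6.4 103. ] [460.6  -8.7  92. ]
[256.81 206.31] [240 190  35  33 879] [617.6  13.9 103. ] [621.6  12.6  92. ]
[133.64 211.39] [117 196  34  32 827] [592.8 -86.6 103. ] [595.5 -93.1  92. ]
[(array([264.19, 188.11]), array([259, 185,  11,   7,  54], dtype=int32)), (array([201.86, 205.85]), array([197, 203,  11,   7,  59], dtype=int32))]
```

View pics/wrist4.png

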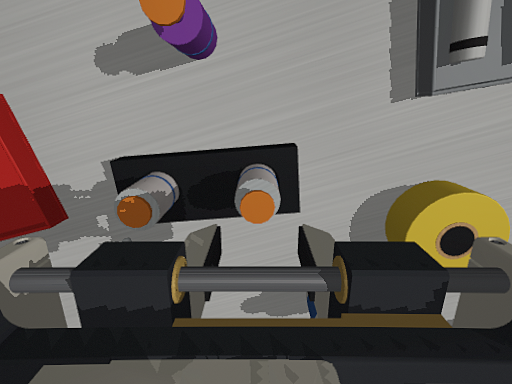

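View pics/side4.png

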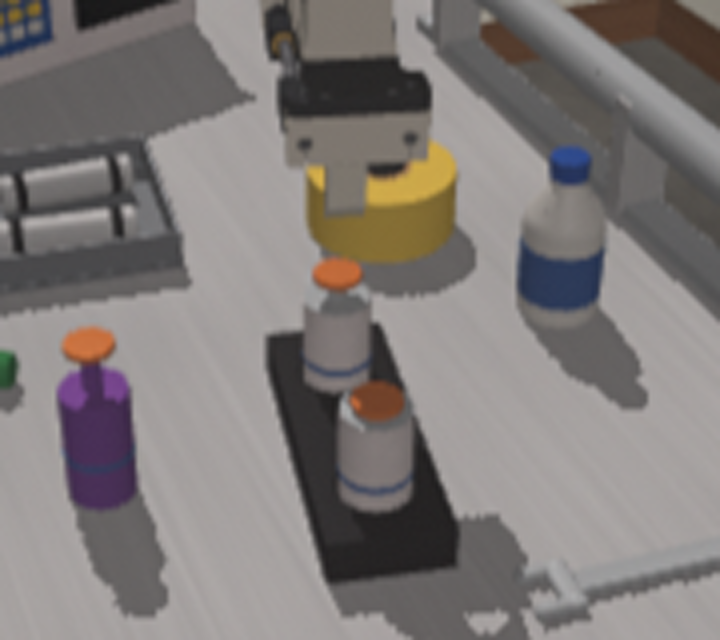

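The right plate now sits on its barrel (home) and the left plate is about half-way. The left axis is at roughly (619,14.5), so I'll lower with the gripper open.

Emit:
drive_tool --deltas '[{"hand":-1,"tx":-0.05,"ty":0,"tz":0,"wx":0,"wy":0,"wz":0},{"hand":-1,"tx":0,"ty":0,"tz":0,"wx":0,"wy":0,"wz":0},{"hand":-1,"tx":0,"ty":0,"tz":0,"wx":0,"wy":0,"wz":0},{"hand":-1,"tx":0,"ty":0,"tz":0.3,"wx":0,"wy":0,"wz":0},{"hand":-1,"tx":0,"ty":0,"tz":0.4,"wx":0,"wy":0,"wz":0},{"hand":-1,"tx":0,"ty":0,"tz":0.4,"wx":0,"wy":0,"wz":0},{"hand":-1,"tx":0,"ty":0,"tz":0.4,"wx":0,"wy":0,"wz":0},{"hand":-1,"tx":0,"ty":0,"tz":0.4,"wx":0,"wy":0,"wz":0},{"hand":-1,"tx":0,"ty":0,"tz":0.4,"wx":0,"wy":0,"wz":0},{"hand":-1,"tx":0,"ty":0,"tz":0.2,"wx":0,"wy":0,"wz":0},{"hand":-1,"tx":0,"ty":0,"tz":0.12,"wx":0,"wy":0,"wz":0},{"hand":-1,"tx":0,"ty":0,"tz":0,"wx":0,"wy":0,"wz":0}]'

```text
time: 10.53
tool_pos: [618.9, 13.8, 68.6]
tcp_rot: [-3.14, 0.0, 1.284]
contact_force: [0.0, 0.6, 0.3]
grip_width: 91.7
```

```bash
python3 - <<'E'
from h import *
go(619,14.5,68)
im=capture("wrist");cv2.imwrite("pics/w5.png",im[:,:,::-1])
E
```

```text
t 10.5333 [618.87  13.76  68.56] rot [-3.1402e+00  2.0000e-04  1.2836e+00] F [0.02 0.6  0.25] w 91.7
tool delta/40: [ 0.019 -0.002  0.014]
```

View pics/w5.png

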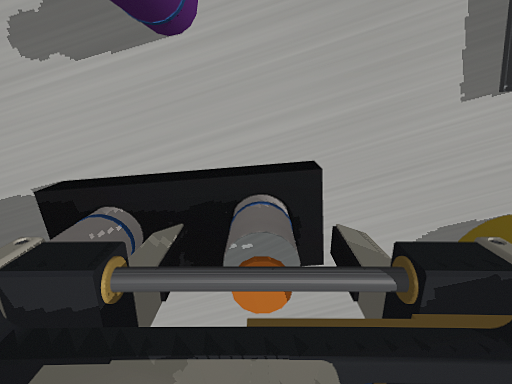

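The barrel is centred between the jaws (plate at (262,285), fingers at 170 and 345). Closing.

Emit:
drive_tool --deltas '[{"hand":1,"tx":0,"ty":0,"tz":0,"wx":0,"wy":0,"wz":0},{"hand":1,"tx":0,"ty":0,"tz":0,"wx":0,"wy":0,"wz":0},{"hand":1,"tx":0,"ty":0,"tz":0,"wx":0,"wy":0,"wz":0},{"hand":1,"tx":0,"ty":0,"tz":0,"wx":0,"wy":0,"wz":0},{"hand":1,"tx":0,"ty":0,"tz":0,"wx":0,"wy":0,"wz":0},{"hand":1,"tx":0,"ty":0,"tz":0,"wx":0,"wy":0,"wz":0},{"hand":1,"tx":0,"ty":0,"tz":0,"wx":0,"wy":0,"wz":0},{"hand":1,"tx":0,"ty":0,"tz":0,"wx":0,"wy":0,"wz":0},{"hand":1,"tx":0,"ty":0,"tz":0,"wx":0,"wy":0,"wz":0},{"hand":1,"tx":0,"ty":0,"tz":0,"wx":0,"wy":0,"wz":0}]'

```text
time: 11.42
tool_pos: [619.3, 14.1, 69.3]
tcp_rot: [3.142, -0.0, 1.284]
contact_force: [-0.5, 1.0, 0.3]
grip_width: 41.2
```

Emit:
drive_tool --deltas '[{"hand":1,"tx":0,"ty":0,"tz":-0.1,"wx":0,"wy":0,"wz":0},{"hand":1,"tx":0,"ty":0,"tz":-0.15,"wx":0,"wy":0,"wz":0},{"hand":1,"tx":0,"ty":0,"tz":-0.15,"wx":0,"wy":0,"wz":0},{"hand":1,"tx":0,"ty":0,"tz":-0.2,"wx":0,"wy":0,"wz":0}]'

```text
time: 11.75
tool_pos: [618.8, 14.0, 93.5]
tcp_rot: [-3.14, 0.0, 1.284]
contact_force: [-0.1, 0.3, -3.4]
grip_width: 41.5
```

Held: the grip is 41.5 mm with about 2.5–3.4 N of weight. Raising so the underside clears the home unit (94 mm), then over to the red tray.

Emit:
drive_tool --deltas '[{"hand":1,"tx":0,"ty":0,"tz":-0.3,"wx":0,"wy":0,"wz":0},{"hand":1,"tx":0,"ty":0,"tz":-0.5,"wx":0,"wy":0,"wz":0},{"hand":1,"tx":0,"ty":0,"tz":-0.6,"wx":0,"wy":0,"wz":0},{"hand":1,"tx":0,"ty":0,"tz":-0.5,"wx":0,"wy":0,"wz":0},{"hand":1,"tx":-0.2,"ty":0,"tz":-0.3,"wx":0,"wy":0,"wz":0},{"hand":1,"tx":-0.4,"ty":0,"tz":-0.1,"wx":0,"wy":0,"wz":0},{"hand":1,"tx":-0.6,"ty":0,"tz":0,"wx":0,"wy":0,"wz":0},{"hand":1,"tx":-0.6,"ty":0,"tz":0,"wx":0,"wy":0,"wz":0},{"hand":1,"tx":-0.6,"ty":0,"tz":0,"wx":0,"wy":0,"wz":0},{"hand":1,"tx":-0.6,"ty":0,"tz":0,"wx":0,"wy":0,"wz":0},{"hand":1,"tx":-0.6,"ty":0,"tz":0,"wx":0,"wy":0,"wz":0},{"hand":1,"tx":-0.6,"ty":0,"tz":0,"wx":0,"wy":0,"wz":0},{"hand":1,"tx":-0.6,"ty":0,"tz":0,"wx":0,"wy":0,"wz":0},{"hand":1,"tx":-0.6,"ty":0,"tz":0,"wx":0,"wy":0,"wz":0},{"hand":1,"tx":-0.6,"ty":0,"tz":0,"wx":0,"wy":0,"wz":0},{"hand":1,"tx":-0.6,"ty":0,"tz":0,"wx":0,"wy":0,"wz":0},{"hand":1,"tx":-0.6,"ty":0,"tz":0,"wx":0,"wy":0,"wz":0},{"hand":1,"tx":-0.5,"ty":0,"tz":0,"wx":0,"wy":0,"wz":0},{"hand":1,"tx":-0.3,"ty":0,"tz":0,"wx":0,"wy":0,"wz":0},{"hand":1,"tx":-0.1,"ty":0,"tz":0,"wx":0,"wy":0,"wz":0}]'

```text
time: 13.42
tool_pos: [526.4, -298.8, 185.2]
tcp_rot: [-3.141, 0.0, 1.282]
contact_force: [1.4, 0.3, -3.9]
grip_width: 41.5
```

```bash
python3 - <<'E'
from h import *
go(526.3,-298,66)
for n in("top","side"):
    im=capture(n);cv2.imwrite(f"pics/{n}6.png",im[:,:,::-1])
E
```

```text
t 13.4167 [ 526.45 -298.84  185.23] rot [-3.1412e+00  4.0000e-04  1.2816e+00] F [ 1.36  0.33 -3.9 ] w 41.5
tool delta/40: [ 0.02  -0.008  2.981]
```

View pics/side6.png

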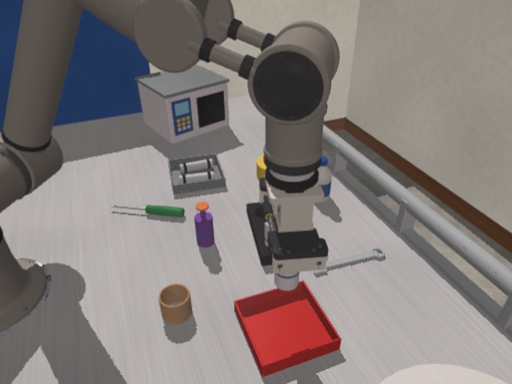

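The unit is upright in the gripper over the red tray, with its base at about (287,283). Floor contact is expected at TCP z of about 63.

Emit:
drive_tool --deltas '[{"hand":1,"tx":0,"ty":0,"tz":0.2,"wx":0,"wy":0,"wz":0},{"hand":1,"tx":0,"ty":0,"tz":0.4,"wx":0,"wy":0,"wz":0},{"hand":1,"tx":0,"ty":0,"tz":0.5,"wx":0,"wy":0,"wz":0},{"hand":1,"tx":0,"ty":0,"tz":0.5,"wx":0,"wy":0,"wz":0},{"hand":1,"tx":0,"ty":0,"tz":0.5,"wx":0,"wy":0,"wz":0},{"hand":1,"tx":0,"ty":0,"tz":0.4,"wx":0,"wy":0,"wz":0},{"hand":1,"tx":0,"ty":0,"tz":0.25,"wx":0,"wy":0,"wz":0},{"hand":1,"tx":0,"ty":0,"tz":0.12,"wx":0,"wy":0,"wz":0},{"hand":1,"tx":0,"ty":0,"tz":0,"wx":0,"wy":0,"wz":0},{"hand":1,"tx":0,"ty":0,"tz":0,"wx":0,"wy":0,"wz":0}]'

```text
time: 14.35
tool_pos: [528.1, -296.5, 71.0]
tcp_rot: [3.141, 0.0, 1.285]
contact_force: [0.3, 0.2, -4.7]
grip_width: 41.6
```

Emit:
drive_tool --deltas '[{"hand":1,"tx":0,"ty":0,"tz":0.03,"wx":0,"wy":0,"wz":0},{"hand":1,"tx":0,"ty":0,"tz":0.02,"wx":0,"wy":0,"wz":0},{"hand":1,"tx":0,"ty":0,"tz":0.02,"wx":0,"wy":0,"wz":0},{"hand":1,"tx":0,"ty":0,"tz":0,"wx":0,"wy":0,"wz":0}]'

```text
time: 14.68
tool_pos: [527.7, -296.9, 68.0]
tcp_rot: [3.141, 0.0, 1.284]
contact_force: [-1.4, -0.0, -3.2]
grip_width: 41.2
```

Emit:
drive_tool --deltas '[{"hand":1,"tx":0,"ty":0,"tz":0.03,"wx":0,"wy":0,"wz":0},{"hand":1,"tx":0,"ty":0,"tz":0.03,"wx":0,"wy":0,"wz":0},{"hand":1,"tx":0,"ty":0,"tz":0.02,"wx":0,"wy":0,"wz":0},{"hand":1,"tx":0,"ty":0,"tz":0,"wx":0,"wy":0,"wz":0}]'

```text
time: 15.02
tool_pos: [527.5, -296.7, 64.2]
tcp_rot: [-3.141, -0.0, 1.284]
contact_force: [0.4, 0.5, -3.1]
grip_width: 41.5
```

Emit:
drive_tool --deltas '[{"hand":1,"tx":0,"ty":0,"tz":0.02,"wx":0,"wy":0,"wz":0},{"hand":1,"tx":0,"ty":0,"tz":0,"wx":0,"wy":0,"wz":0}]'

```text
time: 15.18
tool_pos: [527.5, -296.7, 63.5]
tcp_rot: [-3.141, -0.0, 1.284]
contact_force: [0.0, -0.1, -3.6]
grip_width: 41.8
```

Emit:
drive_tool --deltas '[{"hand":1,"tx":0,"ty":0,"tz":0.015,"wx":0,"wy":0,"wz":0},{"hand":1,"tx":0,"ty":0,"tz":0,"wx":0,"wy":0,"wz":0}]'

```text
time: 15.35
tool_pos: [527.7, -296.8, 63.4]
tcp_rot: [3.141, -0.0, 1.284]
contact_force: [-0.1, 0.1, -1.8]
grip_width: 41.6
```

Emit:
drive_tool --deltas '[{"hand":1,"tx":0,"ty":0,"tz":0.015,"wx":0,"wy":0,"wz":0},{"hand":1,"tx":0,"ty":0,"tz":0,"wx":0,"wy":0,"wz":0}]'

```text
time: 15.52
tool_pos: [527.8, -296.7, 63.3]
tcp_rot: [3.141, 0.0, 1.284]
contact_force: [-1.6, 1.9, 2.8]
grip_width: 41.4
```

The unit is on the floor at z 63.3 as predicted, and the force has changed sign. Releasing slowly, then straight up.

Emit:
drive_tool --deltas '[{"hand":0.05,"tx":0,"ty":0,"tz":0,"wx":0,"wy":0,"wz":0},{"hand":0,"tx":0,"ty":0,"tz":0,"wx":0,"wy":0,"wz":0},{"hand":-0.2,"tx":0,"ty":0,"tz":0,"wx":0,"wy":0,"wz":0},{"hand":-1,"tx":0,"ty":0,"tz":0,"wx":0,"wy":0,"wz":0},{"hand":-1,"tx":0,"ty":0,"tz":0,"wx":0,"wy":0,"wz":0},{"hand":-1,"tx":0,"ty":0,"tz":0,"wx":0,"wy":0,"wz":0},{"hand":-1,"tx":0,"ty":0,"tz":0,"wx":0,"wy":0,"wz":0},{"hand":-1,"tx":0,"ty":0,"tz":0,"wx":0,"wy":0,"wz":0},{"hand":-1,"tx":0,"ty":0,"tz":0,"wx":0,"wy":0,"wz":0},{"hand":-1,"tx":0,"ty":0,"tz":0,"wx":0,"wy":0,"wz":0}]'

```text
time: 16.35
tool_pos: [527.6, -296.8, 62.5]
tcp_rot: [-3.142, -0.0, 1.284]
contact_force: [-0.2, -0.6, -0.5]
grip_width: 91.0
```

Emit:
drive_tool --deltas '[{"hand":-1,"tx":0,"ty":0,"tz":-0.1,"wx":0,"wy":0,"wz":0},{"hand":-1,"tx":0,"ty":0,"tz":-0.3,"wx":0,"wy":0,"wz":0},{"hand":-1,"tx":0,"ty":0,"tz":-0.5,"wx":0,"wy":0,"wz":0},{"hand":-1,"tx":0,"ty":0,"tz":-0.5,"wx":0,"wy":0,"wz":0},{"hand":-1,"tx":0,"ty":0,"tz":-0.5,"wx":0,"wy":0,"wz":0},{"hand":-1,"tx":0,"ty":0,"tz":-0.5,"wx":0,"wy":0,"wz":0},{"hand":-1,"tx":0,"ty":0,"tz":-0.5,"wx":0,"wy":0,"wz":0},{"hand":-1,"tx":0,"ty":0,"tz":-0.5,"wx":0,"wy":0,"wz":0},{"hand":-1,"tx":0,"ty":-0.5,"tz":-0.3,"wx":0,"wy":0,"wz":0},{"hand":-1,"tx":0,"ty":-0.7,"tz":0,"wx":0,"wy":0,"wz":0},{"hand":-1,"tx":0,"ty":-0.7,"tz":0,"wx":0,"wy":0,"wz":0},{"hand":-1,"tx":0,"ty":-0.5,"tz":0,"wx":0,"wy":0,"wz":0},{"hand":-1,"tx":0,"ty":0,"tz":0,"wx":0,"wy":0,"wz":0}]'

```text
time: 17.43
tool_pos: [432.7, -268.4, 211.9]
tcp_rot: [-3.141, -0.0, 1.283]
contact_force: [1.2, 0.1, -0.1]
grip_width: 92.0
```

```bash
python3 - <<'E'
from h import *
go(526.3,-298,66)
T=cam("top");S=cam("side");b={}
for n in("top","side"):
    im=capture(n);cv2.imwrite(f"pics/{n}7.png",im[:,:,::-1])
    b[n]=blobs(im,(3,170,90),(14,255,255),20)[1];print(n,[(x[0],x[1][4]) for x in b[n]])
for x in b["top"]:
    for y in b["side"]:
        p,e=tri(T,x[0],S,y[0])
        if e<6: print(x[0],y[0],p.round(1),round(e,1))
E
```

```text
t 17.4333 [ 432.67 -268.35  211.88] rot [-3.1407 -0.      1.2834] F [ 1.19  0.13 -0.14] w 92.0
tool delta/40: [-0.047  2.458  3.645]
top [(array([292.23, 185.11]), np.int32(92)), (array([369.51, 211.67]), np.int32(87)), (array([257.91, 237.76]), np.int32(94))]
side [(array([200.26, 206.05]), np.int32(42)), (array([273.85, 219.39]), np.int32(79)), (array([285.69, 292.44]), np.int32(179))]
[292.23 185.11] [273.85 219.39] [597.2 -93.8  89.1] 1.8
[369.51 211.67] [285.69 292.44] [ 527.9 -297.6   95. ] 1.9
[257.91 237.76] [200.26 206.05] [458.3  -3.7 104. ] 1.5
```

View pics/top7.png

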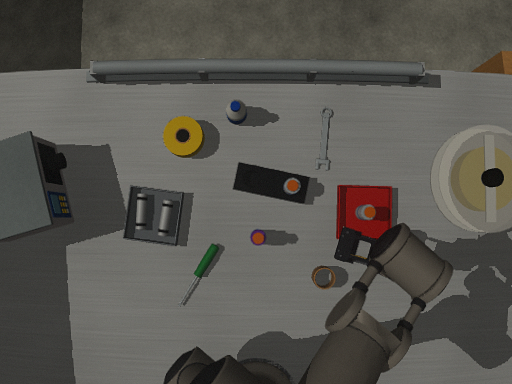

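View pics/side7.png

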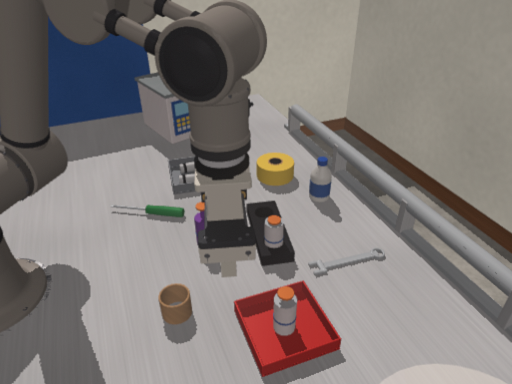

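Checks agree:
- **Right unit:** the plate dropped 25 mm and is still at (597,-94), so it is home and seated.
- **Left unit:** upright in the tray at (528,-298), within 2 mm of the tray centre. Its plate top is at about 96–98 mm, so the stroke is roughly 14–16 mm.
- **Bystanders:** none appears to have moved, and the arm is clear.

```bash
python3 -c "
from plant import *
print(close_job())"
```

```text
the job is handed in; nothing more can be done
None
```

I tested both units, set the binding one in the red tray, and handed the job in at about 17.5 s. No verdict is reported.

- **Left unit (y ≈ +15 mm), binding:** it slid at about 3–4 N, then climbed to 9.7 N at about 16 mm of stroke, where I stopped. It now stands upright in the red tray, within about 2 mm of the centre. Its stroke is about 14–16 mm after springback.
- **Right unit (y ≈ -93 mm), sound:** it slid at a steady 3–5 N to its hard stop at 6.1 N, and it is still seated in its socket. The cameras show its plate 25 mm lower than at the start.

**Last checks:** by eye in the final top and side pictures, the rollers, label roll, wrench, screwdriver, bottle, core and purple unit had not moved. The arm was touching nothing.

**Disagreements:**
- Camera heights for the plates read about 2–3 mm lower than expected. I put this down to the side camera seeing the plate edges; the contact heights I felt matched the given sizes.
- My first move call was refused because its rows left out the unused keys. Nothing moved.

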